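# Screen a culture dish on the blue-light viewer

### The job

A culture dish is waiting on the glass of the blue-light viewer. With light fingertip touches only, push the amber cover all the way down over the dish, then press the raised half of the power rocker so that it flips on, and last press the round light key fully in and let it spring back. The light must never be worked with the cover up; leave the square key alone, and do not shift or lift the viewer, the dish or the things standing beside it.

Things in the scene. Friction and masses are not known exactly. Their poses are not given: they have to be found in the camera images.
- viewer: white blue-light viewer, 240 mm deep (x) x 250 wide (y), about 4 kg, loose on rubber feet. Origin: centre of its underside, on the worktop; +x to its hinged back, +y left, z up. The front 78 mm is the control strip, 52 mm high; behind it the glass deck, 68 mm high. On the strip from left to right: black rocker, square key, round key. Touch it lightly: a contact peak over 60 N is a jab.
- cover (a joint): cover's hinge (rad): 0 = fully down on the deck (hard stop), grows as it opens; starts at 0.5 to 0.95, friction keeps it where left. A 3 N push down 55 mm in front of the hinge moves it; meet the stop at 20 mm/s or less. A point of the outer face d from the hinge line is d*cos(a) - 0.026*sin(a) in front of the hinge and d*sin(a) + 0.026*cos(a) above it at joint value a (m).
- cover_hinge (a point): middle of the hinge line, 112 mm behind the viewer's centre, 71 mm above the worktop. The amber cover is an upturned shallow tray, 150 mm from hinge to front, 226 mm wide, its outer face 97 mm above the worktop when down. A fingertip lowered straight down 55 mm in front of this line meets the plate at every starting angle and can press it shut
- cover_front (a point): middle of the front edge of the cover's outer face; moves with the cover; a lip 60 mm wide sticks out 11 mm in front of it
- rocker (a joint): over-centre rocker of the power switch: 0 = off (right half down, left half raised), 0.36 = on (left half down) (rad); pressed past about 0.2 it snaps the rest by itself and stays. About 3 N on the end of the raised half.
- rocker_pivot (a point): middle of the black rocker, 59 mm above the worktop, 83 mm in front of the viewer's centre, 80 mm to its left. The rocker is 45 mm long along the viewer's y, 22 mm wide; a small white line marks its left half. When off, the left end (22 mm towards +y) is raised, about 7 mm above this point; it goes down about 8 mm as it flips
- round_key (a joint): travel of the round light key: 0 = up, 0.004 = fully in (m); springs back when let go; about 4 N at full travel, then a hard stop: press at 20 mm/s or less
- round_key_top (a point): centre of the top of the round light key, 22 mm diameter, 8.5 mm above the strip; at the right end of the strip, 82 mm right of the viewer's centre line, pressed straight down
- square_key (a joint): travel of the square key: 0 = up, 0.004 = fully in (m); not to be pressed
- square_key_top (a point): centre of the top of the square key, 20 x 20 mm, 70 mm to the left of the round key
- dish: culture dish, 59 mm diameter, 15 mm high, loose on the glass under the cover; origin at the centre of its underside
- flask_beaker: plain beaker, 65 mm diameter, 77 mm high, loose, left of the viewer; origin at the centre of its underside
- amber_bottle: amber bottle with cap, 55 mm diameter, 112 mm high, loose, left of the viewer; origin at the centre of its underside
- tweezers: steel forceps, 122 mm long, lying right of the viewer; origin at the centre of their underside
There are look-alikes about, which are no part of the job. What is shaped like the dish but green is not meant.

How it is judged:
By the outcome, as a careful person would: the job done as asked, in the order asked, and still so for the second after the job is handed in, with the robot touching nothing.
It also fails if it takes over 48 s, if anything falls off the work surface, if the arm or the gripper's body presses on something with over 40 N, if the wrist force passes 120 N, or if a joint passes its speed limit or range.

### The arm

A 6-joint arm with a two-finger parallel gripper is mounted at the origin on a cart in front of the work surface, level with it; the furniture and walls round the work are solid. World frame = base frame: x ahead of the robot, y to its left, z up, the work surface at z = 0. Lengths are in mm, angles in rad, forces in N, time in s.
With the tool pointing down it reaches from about 350 to 850 mm from the base axis. Payload 8.1 kg.
Tool frame: the origin (TCP) lies midway between the tips of the shut fingers; the grasp point (between the pads) lies 19 mm behind it; z points along the fingers, y is the line along which they close (so a half turn about z gives the same grasp; the last joint's range is limited). The gripper opens to 85 mm and grips with 20 to 120 N. Pads are 22 mm wide; open, the fingers measure 114 mm over their backs; the gripper's body (76 mm by 85 mm) begins 54 mm behind the grasp point. The pads swing forward as they close: fully open they stand 13 mm farther back than shut.
Start: joints at [-1.388, 0.13, 1.488, -0, 1.523, -0.085], TCP at [158.787, -578.612, 231.292] pointing down, gripper open.
Joint ranges: [-2.96, 2.96], [-0.89, 2.26], [0.02, 2.5], [-1.34, 4.48], [0, 2.73], [-2.66, 2.66]. Speed limits (rad/s): [2.39, 2.39, 2.79, 3.14, 3.14, 3.14].

### API

Orientations are given as a 3x3 rotation matrix whose columns are the frame's x, y, z axes.
In Python, from station import r, viewer, models gives the robot as it stands.
- The arm moves only by the tool drive_tool, never from a script. Its argument "plan" is one flat list of numbers, 7 for each row, row after row: the opening, from -1 (shut) to 1 (fully open), then the shift along the tool's x, y, z in cm, then the turn, a rotation vector about the tool's x, y, z in degrees. A call has 1 to 12 rows; each row is the pose to reach, as a shift and turn from the pose commanded when the call began, along the tool's axes at that moment; what a row does not reach only later rows make up. A row lasts 1/8 s, in which the tool goes at most 62.5 mm and 10.7 degrees, less where a joint would pass 70% of its speed; a pose out of reach is approached as far as the arm can. A call with a gripper value outside its range is refused whole. The fingers move at their own pace and stop on an object; "force" is the grip in N (left out, the last holds). Time passes only in rows, so rows that repeat a pose let the fingers close. It gives the time, the measured TCP pose, the force, the opening and the grip force at its end, in the units of the state.
- r.get_obs(): the state, without advancing time (a new reading comes with each control period).
- viewer.grab_frame(name): name is "scene" or "side" or "wrist"; returns a dict with "img" (400x640x3 uint8, blue, green, red), "fx", "fy", "cx", "cy" (pixels), "T" (4x4, takes a point from camera to world coordinates). Camera axes: x right, y up, looking along -z (the intrinsics and any distortion apply to the point x, -y, -z); pixel columns grow to the right and rows downward; lengths in mm; the calibration is good to about 2 mm. A picture is of the moment at which its call begins. There is no depth.
- r.job_done(): hands the job in; it is judged then, once.
Trained networks look in a picture, given as the dict that the camera call returned (one of the last four; its "shot" number tells which), for a name from the list of things; names that differ only in an ending like _2 or _b are one class to them, and where a whole thing is asked for, a point or a joint stands for the part that bears it (a point fixed in the world has none). Each returns a list of dicts, best first, with "p" (0 to 1); they miss things now and then, are a little off and sometimes report something else, mostly with a low value. They report only what shows in the picture. A call takes as long as a camera call. They do not tell look-alikes from the thing itself.
- models.search_frame(picture, query): "xyz" ([x, y, z] in mm, in world coordinates, good to about 4 mm: the middle of the surface that is visible of it).
- models.trace(picture, query): "region" (400x640 bool, what is visible of it).
- models.place_of(picture, query): "xyz" ([x, y, z] in mm, in world coordinates, good to about 4 mm: a listed point, or the origin of a listed thing).
The state is a dict: "clock": time; "q": joint angles; "qvel": joint speeds; "tau": joint torques, N m; "eef_pos": TCP position; "tool_rot": TCP orientation; "wrist_force": force on the tool from outside, world axes, zero at the start; "wrist_torque": the same for the moment, N m; "finger_gap": finger opening in mm; "gripper_force": force on a finger pad.
Only numpy, scipy, OpenCV 4.12 (cv2) and the standard library are available. Lean on these libraries where they do the work, as an engineer would, in place of code of your own. Each camera call takes 0.05 s, during which the arm holds its last target. There are 200 camera calls.

## Working session

There is one attempt and no reset: what is moved stays moved. The work goes in short steps, Python scripts to look and compute and a tool call to move; the robot and the scene stay as the last step left them, time stands still between calls to the robot, and variables do not carry over. Pictures are saved under pics/ and viewed, at most 10 in all, crops included, and the job is handed in when it is done.

Besides the shell and the picture viewer there is one more tool, called by a JSON object that holds its "api" and its "payload", one argument or row to a line. drive_tool: Moves the arm, as the interface text tells. Its arguments: {"type":"object","properties":{"plan":{"type":"array","items":{"type":"number"}},"force":{"type":"number"}},"required":["plan"]}

```bash
mkdir -p pics; cat > h.py <<'E'
import numpy as np, cv2
from station import r, viewer, models
np.set_printoptions(precision=1,suppress=True)
E
python3 - <<'E'
from h import *
o=r.get_obs(); print(o['eef_pos'],o['tool_rot'],o['clock'],o['wrist_force'],o['finger_gap'])
for c in ['scene','side']:
    f=viewer.grab_frame(c); cv2.imwrite(f'pics/{c}0.png',f['img'])
    print(c,f['T'][:3,3],f['fx'])
    for n in ['cover_hinge','cover_front','rocker_pivot','round_key_top','square_key_top','viewer','dish','flask_beaker','amber_bottle','tweezers']:
        print(n,[(np.array(d['xyz']),round(d['p'],2)) for d in models.place_of(f,n)][:3])
E
```

```text
[ 158.7 -578.1  230.2] [[ 1.   0.3 -0. ]
 [ 0.3 -1.   0. ]
 [ 0.  -0.  -1. ]] 0.0 [-0.   0.8 -0.8] 85.33356835854498
scene [ 195.1 -387.7  583.6] 367.3550601354294
cover_hinge [(array([681.3,  47.7,  70.8]), 0.88)]
cover_front [(array([574.8,  82.2, 171.5]), 0.6), (array([467.9,  34.7,  55.2]), 0.39)]
rocker_pivot [(array([523.6, 181.8,  56.4]), 0.43)]
round_key_top [(array([469.6,  32.2,  52.6]), 0.51)]
square_key_top []
viewer [(array([572.6,  79. ,  -2.9]), 0.64)]
dish [(array([357.3,  99.3,  -0. ]), 0.93), (array([541.5, 310. ,   0.8]), 0.76), (array([600.7, 113.9,  68.6]), 0.71)]
flask_beaker [(array([644.1, 284.3,   0.3]), 0.94)]
amber_bottle []
tweezers [(array([557.2, -78.1,  -0. ]), 0.83)]
side [ 471.8 -566.9  448.7] 397.3590861779603
cover_hinge [(array([677.3,  44.8,  68.7]), 0.87)]
cover_front [(array([577.8,  78.3, 176.1]), 0.66)]
rocker_pivot [(array([517.8, 181.9,  59. ]), 0.69), (array([575.5,  82. , 175.3]), 0.56)]
round_key_top [(array([469.8,  31.6,  56.3]), 0.67)]
square_key_top [(array([492.8,  93.1,  60.6]), 0.48)]
viewer [(array([577.2,  82.6,   0.4]), 0.61), (array([469.1,  32.3,  57.3]), 0.42)]
dish [(array([540. , 307.9,  -1.4]), 0.67), (array([358.4,  98.3,   0.4]), 0.6), (array([555.6, -74.7,   2. ]), 0.44)]
flask_beaker []
amber_bottle [(array([766.8, 242.4,   0.9]), 0.7), (array([492.5,  97.7,  61.2]), 0.53)]
tweezers [(array([560. , -74.6,   2.8]), 0.57)]
```

View pics/scene0.png

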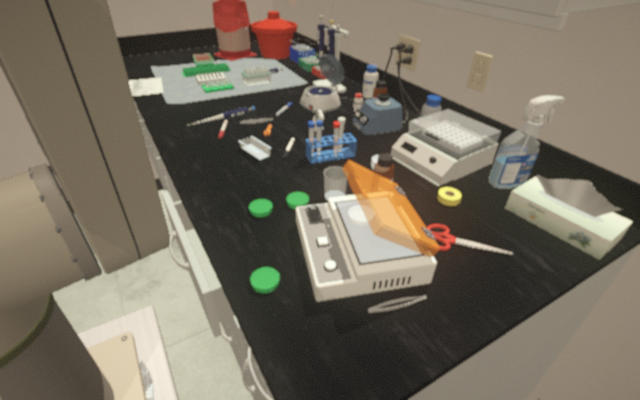

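View pics/side0.png

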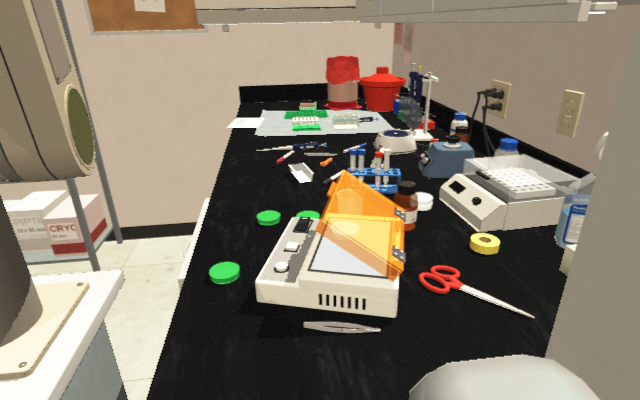

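The scene shows one viewer (the white base at about (365,245) in scene, (335,260) in side), with its amber cover half open. On the strip, in scene, are the black rocker at (314,214), the square key at (322,241) and the round key at (330,265). Possible mix-ups:
- **Other white device:** the balance at (445,145).
- **Dish look-alikes:** green dishes at (261,208), (298,200) and (265,280). The real dish is on the glass at about (360,213).
- **Round key:** the square key next to it.

I'll check the choice in a close crop.

```bash
cat >> h.py <<'E'
from scipy.optimize import least_squares
L={'cover_hinge':(112,0,71),'rocker_pivot':(-83,80,59),'round_key_top':(-83,-82,60.5),'square_key_top':(-83,-12,60.5),'viewer':(0,0,0)}
def meas(cams,names=L,prior=(576,81)):
    M=[]
    for c in cams:
        f=viewer.grab_frame(c)
        for n in names:
            for d in models.place_of(f,n):
                p=np.array(d['xyz']); M.append((n,p,d['p']))
    return M
def fit(M,g=(576,81,-.32)):
    def T(s,n): c,k=np.cos(s[2]),np.sin(s[2]); a=L[n]; return np.array([s[0]+c*a[0]-k*a[1],s[1]+k*a[0]+c*a[1]])
    M=[m for m in M if np.linalg.norm(m[1][:2]-T(g,m[0]))<20]
    s=least_squares(lambda s:np.concatenate([T(s,n)-p[:2] for n,p,_ in M]),g,loss='soft_l1',f_scale=4).x
    for n,p,_ in M: print(n,p,p[:2]-T(s,n))
    print('pose',s[:2],round(s[2],4)); return s,{n:T(s,n) for n in L}
def shift(target):
    o=r.get_obs(); R=o['tool_rot']; return R.T@(np.array(target)-o['eef_pos'])/10
E
python3 - <<'E'
from h import *
s,P=fit(meas(['scene','side','scene','side']))
f=viewer.grab_frame('side');cv2.imwrite('pics/crop.png',cv2.resize(f['img'][160:320,240:440],None,fx=3.5,fy=3.5,interpolation=cv2.INTER_CUBIC))
R=r.get_obs()['tool_rot'];print('tool yaw',np.arctan2(R[1,0],R[0,0]))
print(shift((430,-20,330)), shift((480,20,330)),r.get_obs()['q'])
f=viewer.grab_frame('wrist');R=r.get_obs()['tool_rot'];print(R.T@f['T'][:3,:3],R.T@(f['T'][:3,3]-r.get_obs()['eef_pos']),f['fx'])
E
```

```text
cover_hinge [680.4  47.   70. ] [-0.9  0.5]
rocker_pivot [524.  184.   53.1] [2.5 0.1]
round_key_top [468.3  33.6  56.9] [-2.1  3.4]
square_key_top [494.1  96.3  59.6] [ 1.6 -0.3]
viewer [572.7  80.6  -2. ] [-2.3 -1.2]
cover_hinge [681.6  45.3  69.4] [ 0.3 -1.2]
rocker_pivot [518.6 187.   62.1] [-2.9  3.1]
round_key_top [470.5  28.7  59.6] [ 0.1 -1.5]
square_key_top [492.6  93.5  59.2] [ 0.1 -3.1]
cover_hinge [685.1  47.3  71.6] [3.8 0.8]
rocker_pivot [524.6 181.4  56.7] [ 3.1 -2.5]
round_key_top [466.9  33.6  52.1] [-3.5  3.4]
square_key_top [493.2  96.   58.8] [ 0.7 -0.6]
viewer [573.4  85.3  -0.6] [-1.6  3.5]
rocker_pivot [518.4 184.5  59.8] [-3.1  0.6]
round_key_top [471.9  29.5  54.9] [ 1.5 -0.7]
square_key_top [495.1  94.   59.6] [ 2.6 -2.6]
pose [575.   81.8] -0.3211
tool yaw 0.2677802341650048
[ 40.9 -46.7  -9.9] [ 46.8 -49.2  -9.9] [-1.4  0.1  1.5  0.   1.5 -0.1]
[[-0.   1.   0.3]
 [ 1.   0.  -0. ]
 [-0.   0.3 -1. ]] [  76.    -0.5 -142.6] 315.61054376819
```

View pics/crop.png

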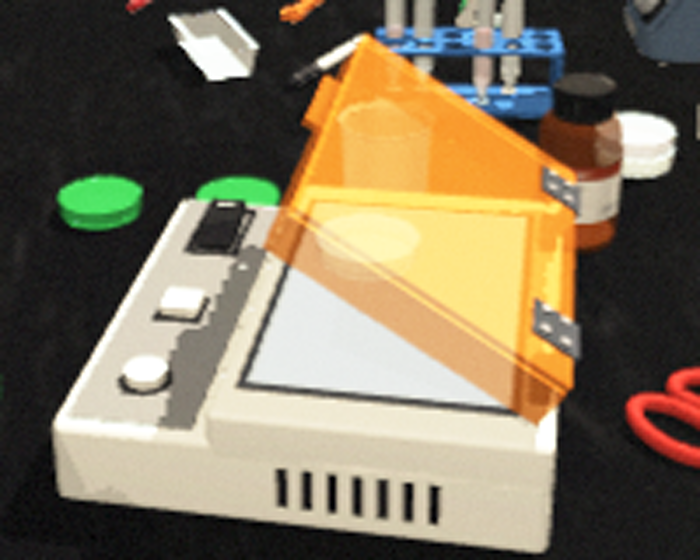

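The crop confirms the choice. The black rocker is at about (222,228), with its white mark at the far end (viewer left). The square key is at (182,302) and the round key at (146,374). The amber cover is up over the dish at (368,240). Next I move over the viewer with fingers shut and the tool aligned to it.

{"api": "drive_tool", "payload": {
  "plan": [-1,0,0,-5,0,0,0,-1,4.5,-4.5,-7,0,0,5,-1,9,-9,-7,0,0,10,-1,13.5,-13.5,-7,0,0,15,-1,18,-18,-7,0,0,20,-1,22.5,-22.5,-7,0,0,25,-1,27,-27,-7,0,0,30,-1,31.5,-31.5,-7,0,0,33.7,-1,36,-36,-7,0,0,33.7,-1,40.5,-40.5,-7,0,0,33.7,-1,45,-45,-7,0,0,33.7,-1,49.5,-49.5,-7,0,0,33.7],
  "force": 40
}}

```text
clock: 3.9
eef_pos: [498.3, 18.4, 301.7]
tool_rot: [[0.949, -0.315, 0.001], [-0.315, -0.949, -0.0], [0.001, -0.0, -1.0]]
wrist_force: [0.9, -1.3, 0.1]
finger_gap: -0.3
gripper_force: 0.0
```

```bash
python3 - <<'E'
from h import *
s,P=fit(meas(['wrist','side','wrist','scene']))
o=r.get_obs();R=o['tool_rot'];print(R,'yaw',np.arctan2(R[1,0],R[0,0]),o['eef_pos'],o['finger_gap'],o['wrist_force'],o['clock'])
f=viewer.grab_frame('wrist');cv2.imwrite('pics/w1.png',f['img'])
print([(d['xyz'],d['p']) for d in models.place_of(f,'cover_front')])
ux=np.array([np.cos(s[2]),np.sin(s[2])])
print(shift([*(P['cover_hinge']-55*ux),150]))
E
```

```text
cover_hinge [682.1  48.4  71. ] [-0.3  1.6]
rocker_pivot [523.3 183.7  56.3] [1.5 0.4]
round_key_top [471.8  24.8  61.5] [ 0.3 -4.5]
cover_hinge [678.2  45.1  69. ] [-4.2 -1.7]
rocker_pivot [520.8 183.3  56.9] [-1.  0.]
round_key_top [472.3  32.7  57.9] [0.8 3.4]
square_key_top [491.4  94.9  56.5] [-1.8 -0.9]
viewer [575.6  83.5  -1.5] [-0.3  2. ]
cover_hinge [685.9  48.5  69. ] [3.5 1.7]
rocker_pivot [522.8 184.9  59. ] [1.  1.6]
round_key_top [470.5  29.2  57.1] [-1.  -0.1]
square_key_top [493.7  94.6  62.8] [ 0.5 -1.2]
cover_hinge [681.6  45.6  69.8] [-0.8 -1.2]
rocker_pivot [523.3 181.4  60.7] [ 1.5 -1.9]
square_key_top [493.   95.   61.4] [-0.2 -0.8]
viewer [575.9  82.5  -0.7] [0. 1.]
pose [575.9  81.5] -0.3152
[[ 0.9 -0.3 -0. ]
 [-0.3 -0.9  0. ]
 [-0.  -0.  -1. ]] yaw -0.3202819078945393 [497.5  16.4 301.3] 0.016489832164842393 [ 0.4 -0.3  0.4] 5.1
[([576.4, 82.0, 171.9], 0.78)]
[11.1 -8.7 15.1]
```

View pics/w1.png

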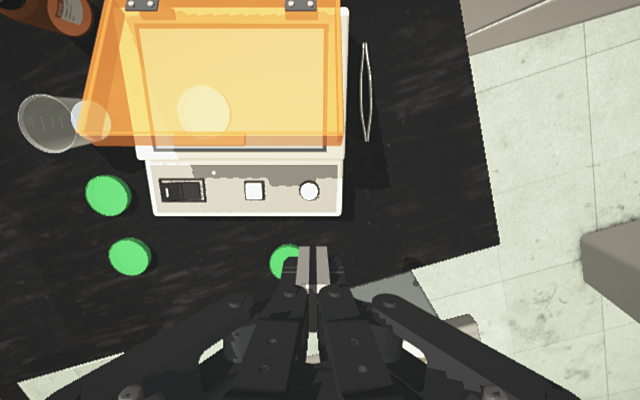

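The wrist picture shows the rocker at (183,190), the square key at (254,190), the round key at (309,190) and the cover up at (215,70). That matches the fitted pose. Next I go over the cover and descend.

{"api": "drive_tool", "payload": {
  "plan": [-1,5,-4,0,0,0,0,-1,10,-7.8,0,0,0,0,-1,11.1,-8.7,3,0,0,0,-1,11.1,-8.7,8,0,0,0,-1,11.1,-8.7,12,0,0,0,-1,11.1,-8.7,13.6,0,0,0,-1,11.1,-8.7,14.0,0,0,0,-1,11.1,-8.7,14.4,0,0,0,-1,11.1,-8.7,14.8,0,0,0,-1,11.1,-8.7,15.2,0,0,0,-1,11.1,-8.7,15.5,0,0,0,-1,11.1,-8.7,15.8,0,0,0]
}}

```text
clock: 6.7
eef_pos: [630.3, 64.0, 143.2]
tool_rot: [[0.949, -0.315, 0.0], [-0.315, -0.949, 0.0], [0.0, -0.0, -1.0]]
wrist_force: [0.2, 0.3, 0.4]
finger_gap: 0.0
gripper_force: 0.0
```

{"api": "drive_tool", "payload": {
  "plan": [-1,0,0,0.3,0,0,0,-1,0,0,0.6,0,0,0,-1,0,0,0.9,0,0,0,-1,0,0,1.2,0,0,0,-1,0,0,1.5,0,0,0,-1,0,0,1.8,0,0,0,-1,0,0,2.1,0,0,0,-1,0,0,2.4,0,0,0,-1,0,0,2.7,0,0,0,-1,0,0,3.0,0,0,0,-1,0,0,3.3,0,0,0,-1,0,0,3.5,0,0,0]
}}

```text
clock: 8.2
eef_pos: [630.1, 63.9, 108.0]
tool_rot: [[0.949, -0.315, -0.0], [-0.315, -0.949, -0.0], [-0.0, 0.0, -1.0]]
wrist_force: [-0.8, -0.2, 1.5]
finger_gap: 0.3
gripper_force: 0.6
```

{"api": "drive_tool", "payload": {
  "plan": [-1,0,0,0.1,0,0,0,-1,0,0,0.2,0,0,0,-1,0,0,0.3,0,0,0,-1,0,0,0.4,0,0,0,-1,0,0,0.5,0,0,0,-1,0,0,0.6,0,0,0,-1,0,0,0.7,0,0,0,-1,0,0,0.8,0,0,0,-1,0,0,0.9,0,0,0,-1,0,0,1.0,0,0,0,-1,0,0,1.1,0,0,0]
}}

```text
clock: 9.57
eef_pos: [630.2, 63.9, 97.2]
tool_rot: [[0.949, -0.315, -0.0], [-0.315, -0.949, 0.0], [-0.0, 0.0, -1.0]]
wrist_force: [-1.1, 0.8, 0.6]
finger_gap: -0.1
gripper_force: 0.6
```

{"api": "drive_tool", "payload": {
  "plan": [-1,0,0,0.05,0,0,0,-1,0,0,0.1,0,0,0,-1,0,0,0.15,0,0,0,-1,0,0,0.2,0,0,0]
}}

```text
clock: 10.07
eef_pos: [630.3, 64.0, 96.9]
tool_rot: [[0.949, -0.315, 0.0], [-0.315, -0.949, -0.0], [0.0, -0.0, -1.0]]
wrist_force: [-8.4, -0.3, 14.5]
finger_gap: 0.0
gripper_force: 7.4
```

```bash
python3 - <<'E'
from h import *
o=r.get_obs();print(o['eef_pos'],o['wrist_force'])
f=viewer.grab_frame('side');cv2.imwrite('pics/s2.png',cv2.resize(f['img'][160:320,240:440],None,fx=3.5,fy=3.5))
print([(d['xyz'],d['p']) for d in models.place_of(f,'cover_front')])
E
```

```text
[630.3  64.   96.9] [-8.4 -0.3 14.5]
[([541.9, 90.7, 100.3], 0.86)]
```

View pics/s2.png

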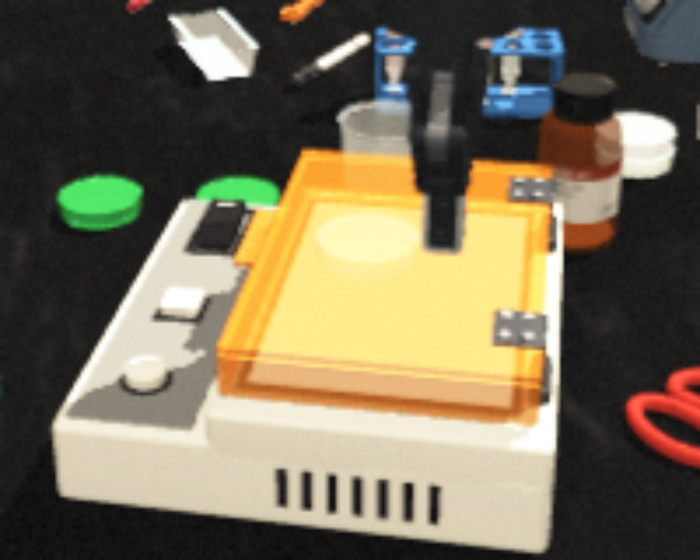

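The cover lies flat on the deck: the side crop shows its level front edge from (240,260) to (220,360). The tip reads 14.5 N at z = 96.9, so it has reached the stop. I'll lift straight up and re-measure the rocker.

{"api": "drive_tool", "payload": {
  "plan": [-1,0,0,-1,0,0,0,-1,0,0,-4,0,0,0,-1,-3,0,-8,0,0,0,-1,-8,0,-12,0,0,0,-1,-13,0,-16,0,0,0,-1,-18,0,-18,0,0,0,-1,-18,0,-18,0,0,0,-1,-18,0,-18,0,0,0]
}}

```text
clock: 11.18
eef_pos: [459.8, 120.6, 275.5]
tool_rot: [[0.949, -0.315, 0.001], [-0.315, -0.949, -0.0], [0.001, -0.0, -1.0]]
wrist_force: [0.3, 0.2, 0.1]
finger_gap: 0.3
gripper_force: 0.0
```

```bash
python3 - <<'E'
from h import *
s,P=fit(meas(['wrist','side','wrist','wrist']))
f=viewer.grab_frame('wrist');cv2.imwrite('pics/w2.png',f['img'])
print([(np.array(d['xyz']),d['p']) for d in models.place_of(f,'cover_front')])
uy=np.array([-np.sin(s[2]),np.cos(s[2])])
o=r.get_obs();print(o['eef_pos'],o['clock'],o['wrist_force'])
print('rocker',P['rocker_pivot'],shift([*(P['rocker_pivot']+22*uy),75]),'round',P['round_key_top'],shift([*P['round_key_top'],70]))
E
```

```text
rocker_pivot [521.2 181.4  56.3] [-1.1 -2.2]
round_key_top [470.5  28.2  61.6] [-0.6 -1.7]
viewer [577.9  83.3   3.2] [2.2 1.8]
cover_hinge [679.   45.3  70.4] [-3.  -0.8]
round_key_top [470.   29.5  56.8] [-1.1 -0.4]
square_key_top [493.5  94.3  60.6] [ 0.3 -2. ]
viewer [575.2  78.9   1.3] [-0.5 -2.6]
rocker_pivot [522.5 185.1  58.2] [0.2 1.5]
round_key_top [470.9  29.3  59.5] [-0.2 -0.6]
square_key_top [493.1  98.9  59.4] [-0.1  2.6]
viewer [580.1  83.5   1.3] [4.4 2. ]
rocker_pivot [522.  183.2  59.5] [-0.3 -0.4]
round_key_top [469.1  29.9  61.3] [-2. -0.]
square_key_top [493.9  96.8  58.8] [0.7 0.5]
viewer [577.7  83.9  -0.4] [2.  2.4]
pose [575.7  81.5] -0.3216
[(array([542. ,  94.1,  92.3]), 0.83)]
[459.4 120.6 275.3] 12.475 [ 0.1  0.5 -0.4]
rocker [522.3 183.6] [  4.  -10.2  20. ] round [471.1  29.9] [ 4.   8.2 20.5]
```

View pics/w2.png

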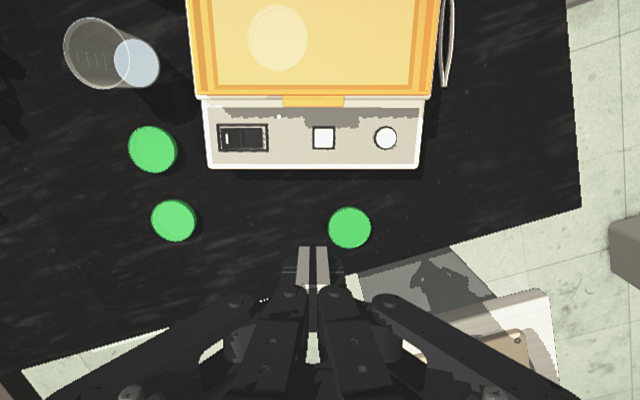

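The cover is down. The rocker is at (242,138), with its white mark at (227,138) on the left half, and the viewer has not moved. Next I go over the raised end.

{"api": "drive_tool", "payload": {
  "plan": [-1,2,-5,3,0,0,0,-1,4,-10.2,7,0,0,0,-1,4,-10.2,12,0,0,0,-1,4,-10.2,16,0,0,0,-1,4,-10.2,18.5,0,0,0,-1,4,-10.2,19.5,0,0,0,-1,4,-10.2,20,0,0,0,-1,4,-10.2,20.3,0,0,0,-1,4,-10.2,20.5,0,0,0]
}}

```text
clock: 13.6
eef_pos: [530.3, 205.1, 71.4]
tool_rot: [[0.949, -0.315, 0.002], [-0.315, -0.949, 0.001], [0.002, -0.001, -1.0]]
wrist_force: [0.5, 0.4, -0.2]
finger_gap: -0.5
gripper_force: 0.0
```

{"api": "drive_tool", "payload": {
  "plan": [-1,0,0,0.1,0,0,0,-1,0,0,0.2,0,0,0,-1,0,0,0.3,0,0,0,-1,0,0,0.4,0,0,0,-1,0,0,0.5,0,0,0,-1,0,0,0.6,0,0,0,-1,0,0,0.7,0,0,0,-1,0,0,0.8,0,0,0,-1,0,0,0.9,0,0,0,-1,0,0,1.0,0,0,0,-1,0,0,1.1,0,0,0]
}}

```text
clock: 14.98
eef_pos: [529.3, 204.7, 58.9]
tool_rot: [[0.949, -0.315, -0.001], [-0.315, -0.949, -0.0], [-0.0, 0.0, -1.0]]
wrist_force: [0.0, 0.9, 0.4]
finger_gap: -0.0
gripper_force: 0.0
```

{"api": "drive_tool", "payload": {
  "plan": [-1,0,0,-1,0,0,0,-1,0,0,-5,0,0,0,-1,-2,5,-9,0,0,0,-1,-4,9,-12,0,0,0,-1,-4,9,-12,0,0,0]
}}

```text
clock: 15.6
eef_pos: [464.1, 130.9, 183.8]
tool_rot: [[0.949, -0.317, 0.007], [-0.317, -0.949, 0.001], [0.007, -0.003, -1.0]]
wrist_force: [1.3, 1.0, -0.3]
finger_gap: 0.1
gripper_force: 0.0
```

```bash
python3 - <<'E'
from h import *
f=viewer.grab_frame('side');w=viewer.grab_frame('wrist')
K=dict(fx=4,fy=4,interpolation=cv2.INTER_CUBIC)
a=cv2.resize(f['img'][205:280,250:330],None,**K)
h=w['img'];b=cv2.resize(h[20:170,180:380],(400,300))
cv2.imwrite('pics/c3.png',np.hstack([a,b]))
P=fit(meas(['wrist','side','wrist']))[1]
print(shift([*P['round_key_top'],68]),r.get_obs()['eef_pos'],r.get_obs()['clock'])
E
```

```text
rocker_pivot [520.6 183.1  59.7] [-0.9  0.4]
round_key_top [472.1  27.4  61.2] [ 0.6 -1.2]
square_key_top [494.7  96.4  61.1] [1.6 1.2]
viewer [576.8  83.2   3.5] [1.  2.2]
cover_hinge [679.6  43.1  71.2] [-2.7 -3.3]
rocker_pivot [518.2 185.1  57.3] [-3.3  2.4]
round_key_top [471.4  28.   61.3] [-0.1 -0.6]
square_key_top [492.2  92.   57.1] [-0.9 -3.2]
viewer [576.7  81.9  -2.2] [0.9 0.9]
rocker_pivot [522.7 180.9  60.7] [ 1.2 -1.8]
round_key_top [468.   27.2  60.3] [-3.5 -1.4]
square_key_top [494.5  97.5  58.7] [1.4 2.3]
viewer [579.7  82.6   1.1] [3.9 1.6]
pose [575.8  81. ] -0.3142
[ 4.   9.6 11.1] [463.2 132.  179.4] 16.6
```

View pics/c3.png

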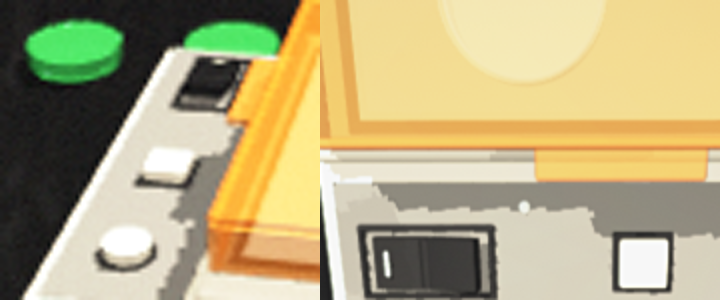

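The rocker has flipped. In the side crop its right, near end now stands proud, with the lighter end face at (190,100), and the marked end is down. The cover is down too. Next is the round key.

{"api": "drive_tool", "payload": {
  "plan": [-1,2,5,0,0,0,0,-1,4,9.6,1,0,0,0,-1,4,9.6,4,0,0,0,-1,4,9.6,7,0,0,0,-1,4,9.6,9.5,0,0,0,-1,4,9.6,10.5,0,0,0,-1,4,9.6,11.0,0,0,0,-1,4,9.6,11.3,0,0,0,-1,4,9.6,11.3,0,0,0]
}}

```text
clock: 17.73
eef_pos: [471.5, 28.3, 67.0]
tool_rot: [[0.949, -0.315, 0.001], [-0.315, -0.949, -0.0], [0.001, -0.0, -1.0]]
wrist_force: [-0.3, 0.2, 0.5]
finger_gap: 0.1
gripper_force: 0.0
```

{"api": "drive_tool", "payload": {
  "plan": [-1,0,0,0.15,0,0,0,-1,0,0,0.3,0,0,0,-1,0,0,0.45,0,0,0,-1,0,0,0.55,0,0,0,-1,0,0,0.65,0,0,0,-1,0,0,0.75,0,0,0,-1,0,0,0.85,0,0,0,-1,0,0,0.95,0,0,0,-1,0,0,1.0,0,0,0,-1,0,0,1.05,0,0,0]
}}

```text
clock: 18.98
eef_pos: [471.0, 28.3, 56.3]
tool_rot: [[0.949, -0.315, -0.0], [-0.315, -0.949, -0.0], [-0.0, 0.0, -1.0]]
wrist_force: [-5.5, 0.6, 11.9]
finger_gap: 0.1
gripper_force: 6.0
```

{"api": "drive_tool", "payload": {
  "plan": [-1,0,0,0.03,0,0,0,-1,0,0,0.05,0,0,0,-1,0,0,0.05,0,0,0]
}}

```text
clock: 19.35
eef_pos: [471.0, 28.3, 56.3]
tool_rot: [[0.949, -0.315, -0.0], [-0.315, -0.949, -0.0], [-0.0, 0.0, -1.0]]
wrist_force: [-8.2, 0.4, 14.6]
finger_gap: -0.0
gripper_force: 7.0
```

{"api": "drive_tool", "payload": {
  "plan": [-1,0,0,-0.2,0,0,0,-1,0,0,-0.5,0,0,0,-1,0,0,-2,0,0,0,-1,0,0,-7,0,0,0,-1,-4,0,-13,0,0,0,-1,-8,0,-18,0,0,0,-1,-8,0,-18,0,0,0,-1,-8,0,-18,0,0,0]
}}

```text
clock: 20.35
eef_pos: [395.6, 53.6, 236.5]
tool_rot: [[0.949, -0.314, 0.003], [-0.314, -0.949, -0.0], [0.003, -0.001, -1.0]]
wrist_force: [0.1, 0.6, -0.8]
finger_gap: 0.0
gripper_force: 0.0
```

```bash
python3 - <<'E'
from h import *
f=viewer.grab_frame('side');w=viewer.grab_frame('wrist')
a=cv2.resize(f['img'][180:300,250:410],(400,300));b=cv2.resize(w['img'][0:225,150:450],(400,300))
cv2.imwrite('pics/c4.png',np.hstack([a,b]))
fit(meas(['wrist','side']))
print([(np.array(d['xyz']),d['p']) for g in (f,w) for n in ('cover_front','dish') for d in models.place_of(g,n)] if 0 else '')
print(r.get_obs()['eef_pos'],r.get_obs()['clock'],r.get_obs()['wrist_force'])
E
```

```text
rocker_pivot [523.  183.   58.6] [ 0.2 -0.2]
round_key_top [472.5  28.1  61.5] [-0.  -1.1]
square_key_top [495.6  94.   60.7] [ 1.3 -1.7]
viewer [580.3  78.5   1.9] [ 3.4 -2.9]
cover_hinge [679.2  46.5  66.8] [-4.2 -0.1]
rocker_pivot [520.5 186.9  60.3] [-2.3  3.7]
round_key_top [472.7  30.9  59.4] [0.2 1.7]
square_key_top [493.4  95.8  61. ] [-0.9  0.1]
viewer [578.6  82.3   1.3] [1.7 0.9]
pose [576.9  81.4] -0.3155

[395.   53.5 235.2] 21.05 [1.  0.3 0.1]
```

View pics/c4.png

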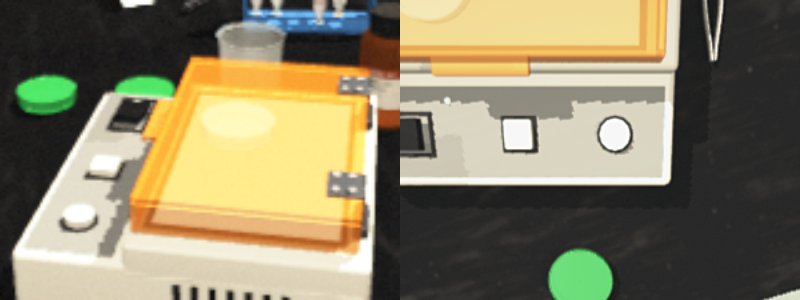

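The picture shows the cover flat, the rocker on at (130,113), and the round key back up at (80,215). The viewer is in place and the robot is clear of everything.

```bash
python3 -c "
from h import *
print(r.job_done())"
```

```text
the job is handed in; nothing more can be done
None
```

The job is handed in, with no verdict returned: the cover was pressed down to its stop, the rocker flipped on, and the round key pressed fully in and let spring back, in that order, with the square key untouched and no shift of the viewer seen in the pictures (forces read after each press were at most about 15 N, clock about 21 s).

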